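# Sort the morning's kiln load

### The job

Sort the pieces that have just come out of the kiln by what happens to them next: stand the two raw terracotta pieces (tea bowl and bud vase) on the wooden ware board for glazing, the plain white beaker in the middle of the banding wheel for painting, and the finished blue jar, with its lid on, in the cardboard packing box. Set every piece down gently and upright; drop none and knock none over, and leave the glass jar and the pot of brushes where they are.

Things in the scene. Friction and masses are not known exactly. Their poses are not given: they have to be found in the camera images.
- raw_bowl_mid (a point): Raw (unglazed, orange-brown terracotta) tea bowl, open at the top, standing upright: 52 mm high, 62 mm outside diameter with straight sides from 22 mm up to the rim, foot 44 mm wide, wall 4.5 mm, 0.16 kg. The point is on its axis, half-way up (26 mm above its foot); z is its axis, up. Round, so its yaw means nothing.
- raw_vase_mid (a point): Raw (unglazed, orange-brown terracotta) bud vase with a narrow neck and a small dark mouth, standing upright: 84 mm high; straight-sided belly 58 mm in diameter between 28 and 50 mm above its foot, neck 22 mm in diameter at 75 mm, lip 32 mm, foot 46 mm; 0.20 kg. The point is on its axis, half-way up (42 mm above its foot); z is its axis, up. Round.
- beaker_mid (a point): Plain white glazed beaker (not yet painted), open at the top, a straight cylinder standing upright: 60 mm high, 60 mm outside diameter, foot 56 mm, wall 4 mm, 0.18 kg. The point is on its axis, half-way up (30 mm above its foot); z is its axis, up. Round.
- jar_mid (a point): Finished cobalt-blue ginger jar with white flowers round its belly, open at the top, standing upright: 78 mm high; straight belly 62 mm in diameter between 30 and 50 mm above its foot, foot 46 mm, short neck 50 mm outside with a mouth 42 mm inside; 0.24 kg. The point is on its axis, half-way up (39 mm above its foot); z is its axis, up. Round.
- lid_mid (a point): Lid of the blue jar, blue with a white ring and a knob, upright on its collar, 42 mm high, 0.06 kg, round. From the bottom: collar 30 mm wide, 8 mm deep (loose in the jar mouth); disc 54 mm wide from 8 to 13 mm (rests on the jar rim); dome to 18 mm; knob 20 mm wide from 24 to 37 mm. The point is on its axis, 21 mm above the bottom; seated, it is 52 mm above the point of the jar. z up.
- ware_board: Short brown wooden ware board lying flat on the bench, fixed: 140 mm along its x, 210 mm along its y, top face 25 mm above its origin. Origin under its centre, at bench height; z up.
- wheel_centre (a point): Banding wheel (decorator's turntable): round dark grey steel head 180 mm in diameter with concentric light rings, on a green pedestal. The point is the centre of the head's top face, 65 mm above the bench; z up. The pedestal is fixed; the head can turn about its axis, with some drag.
- pack_box: Low open cardboard packing box, square, fixed on the bench, with a white foam floor: outside 160 x 160 mm, walls 5 mm thick, inside 150 x 150 mm, rim 46 mm and foam floor 12 mm above its origin. Origin under its centre, at bench height; x and y along its sides, z up.
- glass_jar: Bystander: clear glass jar with a glass stopper and red pigment in it, 72 mm in diameter, 127 mm high, at the left end of the work. Origin under its centre. Not to be touched.
- brush_pot: Bystander: yellow pot 72 mm in diameter and 85 mm high, with paint brushes standing in it up to 220 mm high, leaning out to 46 mm from its axis, at the right end of the work. Origin under its centre. Not to be touched.

How it is judged:
At the end, for the whole second after the job is handed in: Tea bowl and vase stand on the board (centres within 60 mm across, 95 mm along of its middle); beaker on the wheel within 13 mm of its centre; jar on the foam floor in the box, lid seated (8 mm, 4 mm in height). All upright within 7 degrees, released, at rest (x of raw_bowl_mid in the frame of ware_board between -0.06 and 0.06 m and y of raw_bowl_mid in the frame of ware_board between -0.095 and 0.095 m and z of raw_bowl_mid in the frame of ware_board between 0.046 and 0.056 m and x of raw_vase_mid in the frame of ware_board between -0.06 and 0.06 m and y of raw_vase_mid in the frame of ware_board between -0.095 and 0.095 m and z of raw_vase_mid in the frame of ware_board between 0.062 and 0.072 m and horizontal distance between beaker_mid and wheel_centre below 0.013 m and z of beaker_mid in the frame of wheel_centre between 0.025 and 0.035 m and x of jar_mid in the frame of pack_box between -0.06 and 0.06 m and y of jar_mid in the frame of pack_box between -0.06 and 0.06 m and z of jar_mid in the frame of pack_box between 0.046 and 0.056 m and horizontal distance between lid_mid and jar_mid below 0.008 m and z of lid_mid in the frame of jar_mid between 0.048 and 0.056 m and angle between each of raw_bowl_mid, raw_vase_mid, beaker_mid, jar_mid, lid_mid's own z axis and vertical below 0.12 rad and linear speed of each of raw_bowl, raw_vase, beaker, jar, lid below 0.02 m/s and angular speed of each of raw_bowl, raw_vase, beaker, jar, lid below 0.3 rad/s); the robot touches nothing.
It fails at once if a piece is dropped or thrown (moves faster than 0.75 m/s, a free fall of about 3 cm, while no finger touches it) ((linear speed of raw_bowl above 0.75 m/s and contact force between raw_bowl and the fingers below 0.02 N) or (linear speed of raw_vase above 0.75 m/s and contact force between raw_vase and the fingers below 0.02 N) or (linear speed of beaker above 0.75 m/s and contact force between beaker and the fingers below 0.02 N) or (linear speed of jar above 0.75 m/s and contact force between jar and the fingers below 0.02 N) or (linear speed of lid above 0.75 m/s and contact force between lid and the fingers below 0.02 N)).
It fails at once if a piece is knocked over (tilts more than 69 degrees) (angle between any of raw_bowl_mid, raw_vase_mid, beaker_mid, jar_mid, lid_mid's own z axis and vertical above 1.2 rad).
It fails at once if the stoppered glass jar is shifted more than 25 mm or tipped (distance of glass_jar from where it was at the start of the episode above 0.025 m or angle between glass_jar's own z axis and vertical above 0.3 rad).
It fails at once if the pot of brushes is shifted more than 25 mm or tipped (distance of brush_pot from where it was at the start of the episode above 0.025 m or angle between brush_pot's own z axis and vertical above 0.3 rad).
It also fails if it takes over 131 s, if anything falls off the work surface, if the arm or the gripper's body presses on something with over 40 N, if the wrist force passes 120 N, or if a joint passes its speed limit or range.

### The arm

A 6-joint arm with a two-finger parallel gripper is mounted at the origin on the work surface. World frame = base frame: x ahead of the robot, y to its left, z up, the work surface at z = 0. Lengths are in m, angles in rad, forces in N, time in s.
With the tool pointing down it reaches from about 0.35 to 0.775 m from the base axis. Payload 5.5 kg.
Tool frame: the origin (TCP) lies midway between the tips of the shut fingers; the grasp point (between the pads) lies 19 mm behind it; z points along the fingers, x is the direction in which the jaws open and shut, and the axes are right-handed (so a half turn about z gives the same grasp; the last joint's range is limited). The gripper opens to 85 mm and grips with 20 to 120 N. Pads are 22 mm wide; open, the fingers measure 114 mm over their backs; the gripper's body (76 mm by 85 mm) begins 54 mm behind the grasp point. The pads swing forward as they close: fully open they stand 13 mm farther back than shut.
Start: joints at [-1.369, 0.313, 0.046, 1.304, 0, 1.431], TCP at [0.193, -0.542, 0.231] pointing down, gripper open.
Joint ranges: [-2.76, 2.76], [-0.86, 1.69], [-1.03, 1.26], [-2.2, 2.34], [-1.47, 1.5], [-3.14, 3.14]. Speed limits (rad/s): [2.57, 2.57, 3.14, 3.14, 3.14, 3.14].

### API

Orientations are given as a unit quaternion [w, x, y, z].
In Python, from workcell import env gives the robot as it stands.
- The arm moves only by the tool servo_tool, never from a script. Its argument "targets" is a list of rows, each an object with "xyz": the shift along the tool's x, y, z in m, a list of three; "twist": the turn, a rotation vector about the tool's x, y, z in rad, a list of three; "jaw": the opening, from 0 (shut) to 1 (fully open). A call has 1 to 12 rows; each row is the pose to reach, as a shift and turn from the pose commanded when the call began, along the tool's axes at that moment; what a row does not reach only later rows make up. A row lasts 1/12 s, in which the tool goes at most 41.7 mm and 7.16 degrees, less where a joint would pass 70% of its speed; a pose out of reach is approached as far as the arm can. A call with a gripper value outside its range is refused whole. The fingers move at their own pace and stop on an object; "squeeze" is the grip in N (left out, the last holds). Time passes only in rows, so rows that repeat a pose let the fingers close. It gives the time, the measured TCP pose, the force and the opening at its end, in the units of the state.
- env.get_state(): the state, without advancing time (a new reading comes with each control period).
- env.read_camera(name): name is "scene" or "top" or "wrist"; returns a dict with "color" (480x640x3 uint8, red, green, blue), "depth" (480x640 float32, m along the optical axis (not along the pixel's ray), 0 where there is no reading), "fx", "fy", "cx", "cy" (pixels), "eye" and "attitude" of the camera in the world. Camera axes: x right, y down, z forward; pixel columns grow to the right and rows downward; lengths in m; the calibration is good to about 2 mm. A picture is of the moment at which its call begins.
- env.hand_in(): hands the job in, once; it reports no verdict.
The state is a dict: "clock": time; "joint_pos": joint angles; "qvel": joint speeds; "tau": joint torques, N m; "tcp_pos": TCP position; "orientation": TCP orientation; "wrist_force": force on the tool from outside, world axes, zero at the start; "ft_torque": the same for the moment, N m; "finger_gap": finger opening in m.
Only numpy, scipy, OpenCV 4.12 (cv2) and the standard library are available. Lean on these libraries where they do the work, as an engineer would, in place of code of your own. Each camera call takes 0.05 s, during which the arm holds its last target. There are 200 camera calls.

## Working session

There is one attempt and no reset: what is moved stays moved. The work goes in short steps, Python scripts to look and compute and a tool call to move; the robot and the scene stay as the last step left them, time stands still between calls to the robot, and variables do not carry over. Pictures are saved under pics/ and viewed, about 12 in all and at most 16, crops included, and the job is handed in when it is done.

Besides the shell and the picture viewer there is one more tool, called after "Call:" by a JSON object that holds its "fn" and its "kwargs". servo_tool: Moves the arm, as the interface text tells. Its arguments: {"type":"object","properties":{"targets":{"type":"array","items":{"type":"object","properties":{"xyz":{"type":"array","items":{"type":"number"}},"twist":{"type":"array","items":{"type":"number"}},"jaw":{"type":"number"}}}},"squeeze":{"type":"number"}},"required":["targets"]}

```bash
mkdir -p pics; ls
cat > h.py <<'E'
import numpy as np,cv2
from scipy.spatial.transform import Rotation as R
from workcell import env
def q2R(q): q=np.asarray(q,float); return R.from_quat([q[1],q[2],q[3],q[0]]).as_matrix()
def att(a):
    a=np.asarray(a,float); return a if a.shape==(3,3) else q2R(a)
def cloud(c):
    d=c['depth'];v,u=np.mgrid[:480,:640]
    P=np.stack([(u-c['cx'])/c['fx']*d,(v-c['cy'])/c['fy']*d,d],-1)
    W=P@att(c['attitude']).T+np.asarray(c['eye']); W[d<=0]=np.nan
    return W
def save(c,n): cv2.imwrite('pics/'+n+'.png',c['color'][:,:,::-1])
def st():
    s=env.get_state(); print({k:np.round(s[k],4).tolist() for k in ('clock','tcp_pos','orientation','wrist_force','finger_gap','joint_pos')})
    print(np.round(q2R(s['orientation']),3).tolist()); return s
E
python3 - <<'E'
from h import *
st()
for n in('scene','top'):
    c=env.read_camera(n);save(c,n+'0');np.save(n+'0.npy',cloud(c));np.save(n+'c0.npy',c['color']);print(n,c['eye'],c['attitude'],c['fx'],c['cx'])
E
```

```text
pics
{'clock': 0.0, 'tcp_pos': [0.1926, -0.5412, 0.2304], 'orientation': [-0.0006, 0.8171, -0.5766, -0.0007], 'wrist_force': [0.2643, -0.4811, 0.3579], 'finger_gap': 0.0856, 'joint_pos': [-1.3686, 0.314, 0.045, 1.3036, -0.0, 1.4312]}
[[0.335, -0.942, -0.0], [-0.942, -0.335, 0.002], [-0.002, -0.0, -1.0]]
scene [ 1.54146485 -0.73466323  1.20489987] [-0.35142909  0.81447791  0.42292022 -0.1850995 ] 589.1076775319772 318.01224332090004
top [ 0.34231958 -0.03561445  1.38292422] [-0.04516838  0.70633051 -0.70513682  0.04288466] 548.8643801965153 316.6647496245039
```

View pics/scene0.png

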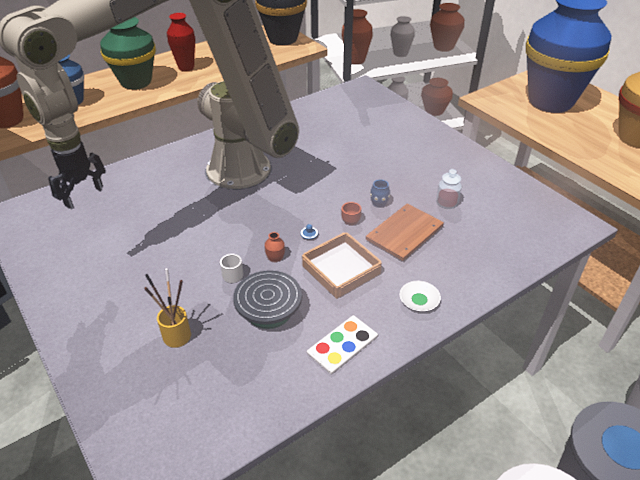

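View pics/top0.png

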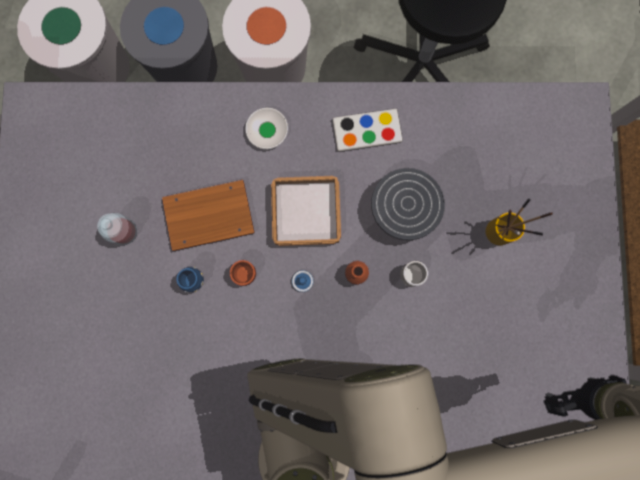

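The pieces lie in a row in the top view: jar (190,279), bowl (242,273), lid (302,281), vase (357,272) and beaker (415,273). The targets behind them are the board (208,215), box (306,211) and wheel (408,204). The glass jar is at (114,228) and the brush pot at (509,228).

Run:
```python
from h import *
W=np.load('top0.npy')
def roi(u,v,r,zl,zh,n):
    P=W[v-r:v+r+1,u-r:u+r+1].reshape(-1,3); P=P[(P[:,2]>zl)&(P[:,2]<zh)]
    if len(P)<5: print(n,'few',len(P));return
    (x,y),rr=cv2.minEnclosingCircle(P[:,:2].astype(np.float32))
    lo,hi=np.percentile(P[:,:2],[2,98],0)
    print(n,len(P),'mid',np.round((lo+hi)/2,4),'size',np.round(hi-lo,3),'mec',np.round([x,y,rr],4),'zmax',np.round(np.nanpercentile(P[:,2],[50,98]),4))
roi(190,279,20,.02,.1,'jar');roi(190,279,20,.066,.1,'jarrim')
roi(242,273,20,.02,.1,'bowl');roi(242,273,20,.042,.1,'bowlrim')
roi(302,281,16,.006,.1,'lid');roi(302,281,16,.025,.1,'lidknob')
roi(357,272,20,.02,.1,'vase');roi(357,272,20,.074,.1,'vaselip')
roi(415,273,20,.02,.1,'beaker');roi(415,273,20,.05,.1,'beakerrim')
roi(408,204,45,.055,.08,'wheel');roi(306,211,45,.035,.06,'box');roi(306,211,45,.006,.02,'foam');roi(114,228,28,.03,.2,'glass');roi(509,228,50,.03,.3,'pot')
for (u,v,n,zl,zh) in((208,215,'board',.015,.035),(306,211,'box',.034,.06)):
    P=W[v-48:v+49,u-48:u+49].reshape(-1,3);P=P[(P[:,2]>zl)&(P[:,2]<zh)]
    print(n,cv2.minAreaRect((P[:,:2]*1000).astype(np.float32)),np.median(P[:,2]))
print('bench',W[330,330],W[250,330])
```

```text
jar 385 mid [0.4299 0.2775] size [0.057 0.057] mec [0.4308 0.2778 0.0319] zmax [0.06   0.0813]
jarrim 148 mid [0.4306 0.2783] size [0.048 0.048] mec [0.4295 0.278  0.0268] zmax [0.0763 0.0822]
bowl 231 mid [0.447 0.15 ] size [0.058 0.058] mec [0.4476 0.1505 0.0312] zmax [0.0494 0.0559]
bowlrim 151 mid [0.4471 0.1504] size [0.058 0.058] mec [0.4475 0.1508 0.0309] zmax [0.0511 0.0562]
lid 366 mid [0.43   0.0043] size [0.049 0.048] mec [ 0.4352 -0.0021  0.0377] zmax [0.0143 0.0433]
lidknob 52 mid [0.4299 0.0059] size [0.017 0.017] mec [0.4294 0.0053 0.0098] zmax [0.0407 0.0452]
vase 449 mid [ 0.4483 -0.1278] size [0.051 0.051] mec [ 0.4482 -0.1284  0.0289] zmax [0.0626 0.088 ]
vaselip 133 mid [ 0.4487 -0.1287] size [0.026 0.027] mec [ 0.4484 -0.1284  0.0157] zmax [0.0835 0.089 ]
beaker 248 mid [ 0.4454 -0.2684] size [0.057 0.058] mec [ 0.4455 -0.2692  0.0306] zmax [0.0552 0.0644]
beakerrim 147 mid [ 0.4458 -0.2689] size [0.056 0.057] mec [ 0.4461 -0.2691  0.0304] zmax [0.059  0.0653]
wheel 4163 mid [ 0.615  -0.2521] size [0.161 0.161] mec [ 0.6161 -0.2531  0.0908] zmax [0.065  0.0707]
box 1024 mid [ 0.6038 -0.003 ] size [0.169 0.167] mec [ 0.6037 -0.0025  0.1121] zmax [0.0446 0.0513]
foam 3391 mid [ 0.6062 -0.0024] size [0.145 0.145] mec [ 0.6147 -0.0058  0.1548] zmax [0.0119 0.0177]
glass 889 mid [0.5517 0.4559] size [0.063 0.06 ] mec [0.5537 0.4601 0.0366] zmax [0.0961 0.1279]
pot 946 mid [ 0.5557 -0.4931] size [0.072 0.073] mec [ 0.5561 -0.4924  0.0455] zmax [0.0842 0.2111]
board ((559.9713134765625, 236.8631591796875), (212.393798828125, 210.87403869628906), 12.227208137512207) 0.025021313851286697
box ((604.1481323242188, -3.0315704345703125), (171.25018310546875, 169.86830139160156), 1.9492284059524536) 0.044558293907465574
bench [ 0.30657698 -0.06464818 -0.00237307] [ 0.50669088 -0.06470154  0.00589249]
```

Call:
{"fn": "servo_tool", "kwargs": {"targets": [{"xyz": [-0.171, -0.329, 0.03], "twist": [0, 0, -1.4], "jaw": 1}, {"xyz": [-0.171, -0.329, 0.03], "twist": [0, 0, -1.4], "jaw": 1}, {"xyz": [-0.171, -0.329, 0.03], "twist": [0, 0, -1.4], "jaw": 1}, {"xyz": [-0.171, -0.329, 0.03], "twist": [0, 0, -1.4], "jaw": 1}, {"xyz": [-0.171, -0.329, 0.03], "twist": [0, 0, -1.4], "jaw": 1}, {"xyz": [-0.171, -0.329, 0.03], "twist": [0, 0, -1.4], "jaw": 1}, {"xyz": [-0.171, -0.329, 0.03], "twist": [0, 0, -1.4], "jaw": 1}, {"xyz": [-0.171, -0.329, 0.03], "twist": [0, 0, -1.4], "jaw": 1}, {"xyz": [-0.171, -0.329, 0.03], "twist": [0, 0, -1.4], "jaw": 1}, {"xyz": [-0.171, -0.329, 0.03], "twist": [0, 0, -1.4], "jaw": 1}, {"xyz": [-0.171, -0.329, 0.03], "twist": [0, 0, -1.4], "jaw": 1}, {"xyz": [-0.171, -0.329, 0.03], "twist": [0, 0, -1.4], "jaw": 1}]}}

```text
clock: 1.1
tcp_pos: [0.4458, -0.269, 0.2007]
orientation: [-0.0, 0.996, 0.089, -0.0]
wrist_force: [0.9, -0.3, 0.4]
finger_gap: 0.0853
```

Call:
{"fn": "servo_tool", "kwargs": {"targets": [{"xyz": [0, 0, 0], "twist": [0, 0, -1.4]}, {"xyz": [0, 0, 0], "twist": [0, 0, -1.4]}, {"xyz": [0, 0, 0], "twist": [0, 0, -1.4]}, {"xyz": [0, 0, 0], "twist": [0, 0, -1.4]}, {"xyz": [0, 0, 0], "twist": [0, 0, -1.4]}, {"xyz": [0, 0, 0], "twist": [0, 0, -1.4]}, {"xyz": [0, 0, 0], "twist": [0, 0, -1.4]}, {"xyz": [0, 0, 0], "twist": [0, 0, -1.4]}, {"xyz": [0, 0, 0], "twist": [0, 0, -1.4]}, {"xyz": [0, 0, 0], "twist": [0, 0, -1.4]}, {"xyz": [0, 0, 0], "twist": [0, 0, -1.4]}, {"xyz": [0, 0, 0], "twist": [0, 0, -1.4]}]}}

```text
schema error: expected keys xyz, twist, jaw
```

Run:
```python
from h import *
st();c=env.read_camera('wrist');save(c,'w1')
W=cloud(c);z=W[...,2];P=W[(z>.045)&(z<.075)&(abs(W[...,0]-.446)<.06)&(abs(W[...,1]+.269)<.06)]
print(cv2.minEnclosingCircle(P[:,:2].astype(np.float32)),len(P))
T=np.load('top0.npy');C=cv2.cvtColor(np.load('topc0.npy'),cv2.COLOR_RGB2HSV)
m=(T[...,2]>.018)&(T[...,2]<.035)&(T[...,0]>.48)&(abs(T[...,0]-.56)<.12)&(abs(T[...,1]-.237)<.14)
print(cv2.minAreaRect((T[m][:,:2]*1000).astype(np.float32)))
```

```text
{'clock': 1.1, 'tcp_pos': [0.4458, -0.269, 0.2007], 'orientation': [-0.0004, 0.996, 0.0895, -0.0005], 'wrist_force': [0.8522, -0.3342, 0.3884], 'finger_gap': 0.0853, 'joint_pos': [-0.697, 0.2206, -0.153, 1.1983, -0.0001, 0.6946]}
[[0.984, 0.178, -0.001], [0.178, -0.984, 0.001], [-0.001, -0.001, -1.0]]
((0.44478440284729004, -0.26738595962524414), 0.030158905312418938) 1527
((594.5255737304688, 244.37127685546875), (141.6898193359375, 210.81661987304688), 12.314568519592285)
```

View pics/w1.png

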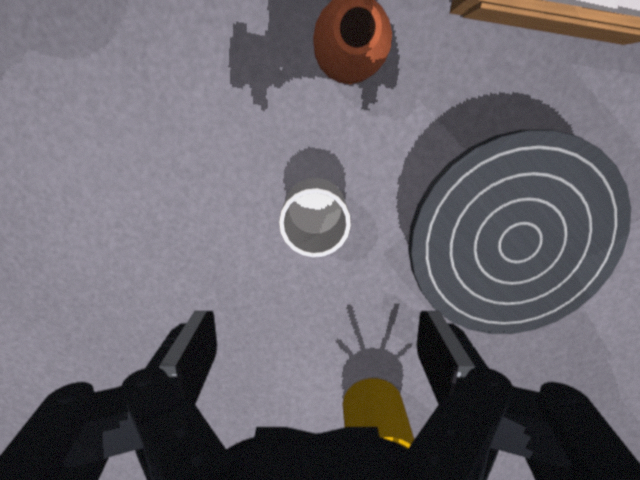

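The wrist view has the beaker rim at (315,222), and its position agrees with the top camera to within 2 mm. Next I finish the turn, then descend.

Call:
{"fn": "servo_tool", "kwargs": {"targets": [{"xyz": [0, 0, 0.08], "twist": [0, 0, -1.393], "jaw": 1}, {"xyz": [0, 0, 0.08], "twist": [0, 0, -1.393], "jaw": 1}, {"xyz": [0, 0, 0.08], "twist": [0, 0, -1.393], "jaw": 1}, {"xyz": [0, 0, 0.08], "twist": [0, 0, -1.393], "jaw": 1}, {"xyz": [0, 0, 0.08], "twist": [0, 0, -1.393], "jaw": 1}, {"xyz": [0, 0, 0.08], "twist": [0, 0, -1.393], "jaw": 1}, {"xyz": [0, 0, 0.08], "twist": [0, 0, -1.393], "jaw": 1}, {"xyz": [0, 0, 0.08], "twist": [0, 0, -1.393], "jaw": 1}, {"xyz": [0, 0, 0.08], "twist": [0, 0, -1.393], "jaw": 1}, {"xyz": [0, 0, 0.08], "twist": [0, 0, -1.393], "jaw": 1}, {"xyz": [0, 0, 0.08], "twist": [0, 0, -1.393], "jaw": 1}, {"xyz": [0, 0, 0.08], "twist": [0, 0, -1.393], "jaw": 1}]}}

```text
clock: 2.15
tcp_pos: [0.445, -0.2704, 0.121]
orientation: [-0.0, 0.709, 0.706, -0.0]
wrist_force: [0.1, 0.3, 0.4]
finger_gap: 0.0853
```

Call:
{"fn": "servo_tool", "kwargs": {"targets": [{"xyz": [0, 0, 0.02], "twist": [0, 0, 0], "jaw": 1}, {"xyz": [0, 0, 0.04], "twist": [0, 0, 0], "jaw": 1}, {"xyz": [0, 0, 0.06], "twist": [0, 0, 0], "jaw": 1}, {"xyz": [0, 0, 0.08], "twist": [0, 0, 0], "jaw": 1}, {"xyz": [0, 0, 0.095], "twist": [0, 0, 0], "jaw": 1}, {"xyz": [0, 0, 0.104], "twist": [0, 0, 0], "jaw": 1}, {"xyz": [0, 0, 0.104], "twist": [0, 0, 0], "jaw": 1}]}}

```text
clock: 2.73
tcp_pos: [0.4439, -0.2694, 0.0153]
orientation: [-0.002, 0.71, 0.704, -0.0]
wrist_force: [0.1, 0.3, 0.2]
finger_gap: 0.0855
```

Call:
{"fn": "servo_tool", "kwargs": {"targets": [{"xyz": [0, 0, 0], "twist": [0, 0, 0], "jaw": 0.75}, {"xyz": [0, 0, 0], "twist": [0, 0, 0], "jaw": 0.7}, {"xyz": [0, 0, 0], "twist": [0, 0, 0], "jaw": 0.6}, {"xyz": [0, 0, 0], "twist": [0, 0, 0], "jaw": 0.5}, {"xyz": [0, 0, 0], "twist": [0, 0, 0], "jaw": 0.4}, {"xyz": [0, 0, 0], "twist": [0, 0, 0], "jaw": 0.4}, {"xyz": [0, 0, 0], "twist": [0, 0, 0], "jaw": 0.4}], "squeeze": 35}}

```text
clock: 3.32
tcp_pos: [0.4462, -0.2711, 0.0186]
orientation: [0.001, 0.71, 0.705, 0.0]
wrist_force: [-0.1, 0.3, 6.1]
finger_gap: 0.0598
```

Call:
{"fn": "servo_tool", "kwargs": {"targets": [{"xyz": [0, 0, -0.01], "twist": [0, 0, 0], "jaw": 0.4}, {"xyz": [0, 0, -0.025], "twist": [0, 0, 0], "jaw": 0.4}, {"xyz": [0, 0, -0.045], "twist": [0, 0, 0], "jaw": 0.4}, {"xyz": [0, 0, -0.065], "twist": [0, 0, 0], "jaw": 0.4}, {"xyz": [0, 0, -0.085], "twist": [0, 0, 0], "jaw": 0.4}, {"xyz": [0, 0, -0.105], "twist": [0, 0, 0], "jaw": 0.4}, {"xyz": [0, 0, -0.115], "twist": [0, 0, 0], "jaw": 0.4}, {"xyz": [0, 0, -0.115], "twist": [0, 0, 0], "jaw": 0.4}]}}

```text
clock: 3.98
tcp_pos: [0.4466, -0.2715, 0.135]
orientation: [0.002, 0.71, 0.705, 0.0]
wrist_force: [0.8, -0.1, -2.5]
finger_gap: 0.0598
```

Run:
```python
from h import *
st()
for n,b in(('wrist',(0,0)),('top',(0,0))):
    c=env.read_camera(n);save(c,n+'2');W=cloud(c);np.save(n+'2.npy',W)
    z=W[...,2]
    if n=='top':
        P=W[(abs(W[...,0]-.615)<.1)&(abs(W[...,1]+.2525)<.1)&(z>.055)&(z<.075)];print('wheel',cv2.minEnclosingCircle(P[:,:2].astype(np.float32)),(P.min(0)+P.max(0))/2)
    P=W[(abs(W[...,0]-.445)<.035)&(abs(W[...,1]+.269)<.035)&(z>.15)&(z<.18)]
    print(n,len(P),cv2.minEnclosingCircle(P[:,:2].astype(np.float32)) if len(P)else'',np.percentile(P[:,2],[5,50,95]) if len(P) else'')
```

```text
{'clock': 3.9833, 'tcp_pos': [0.4466, -0.2715, 0.135], 'orientation': [0.0024, 0.7095, 0.7047, 0.0001], 'wrist_force': [0.7637, -0.0665, -2.5483], 'finger_gap': 0.0598, 'joint_pos': [-0.6997, 0.2591, -0.27, 1.037, -0.0002, -0.6928]}
[[0.007, 1.0, 0.004], [1.0, -0.007, -0.003], [-0.003, 0.004, -1.0]]
wrist 18515 ((0.4419848620891571, -0.2689976990222931), 0.035722456872463226) [0.15243262 0.17007718 0.17746794]
wheel ((0.6156021952629089, -0.25325411558151245), 0.09035245329141617) [ 0.61547318 -0.25365985  0.06465842]
top 2 ((0.4348151683807373, -0.24349671602249146), 0.0005588950007222593) [0.15262781 0.15795313 0.16327846]
```

View pics/wrist2.png

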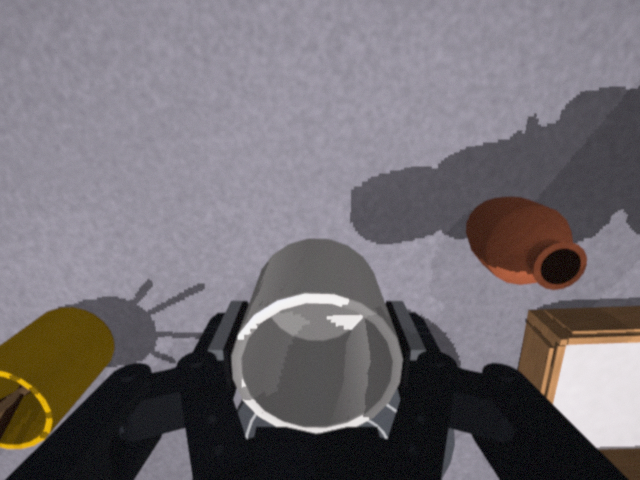

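The beaker is held straight, with its rim at (317,362). I'll carry it over the wheel.

Call:
{"fn": "servo_tool", "kwargs": {"targets": [{"xyz": [0.002, 0.015, 0], "twist": [0, 0, 0], "jaw": 0.4}, {"xyz": [0.005, 0.04, 0], "twist": [0, 0, 0], "jaw": 0.4}, {"xyz": [0.008, 0.07, 0], "twist": [0, 0, 0], "jaw": 0.4}, {"xyz": [0.011, 0.1, 0], "twist": [0, 0, 0], "jaw": 0.4}, {"xyz": [0.014, 0.13, 0], "twist": [0, 0, 0], "jaw": 0.4}, {"xyz": [0.016, 0.155, 0], "twist": [0, 0, 0], "jaw": 0.4}, {"xyz": [0.018, 0.1695, 0], "twist": [0, 0, 0], "jaw": 0.4}, {"xyz": [0.018, 0.1695, 0.015], "twist": [0, 0, 0], "jaw": 0.4}, {"xyz": [0.018, 0.1695, 0.03], "twist": [0, 0, 0], "jaw": 0.4}, {"xyz": [0.018, 0.1695, 0.042], "twist": [0, 0, 0], "jaw": 0.4}, {"xyz": [0.018, 0.1695, 0.045], "twist": [0, 0, 0], "jaw": 0.4}, {"xyz": [0.018, 0.1695, 0.045], "twist": [0, 0, 0], "jaw": 0.4}]}}

```text
clock: 5.08
tcp_pos: [0.6134, -0.2525, 0.0845]
orientation: [-0.002, 0.709, 0.705, -0.001]
wrist_force: [0.2, 0.5, -2.3]
finger_gap: 0.06
```

Call:
{"fn": "servo_tool", "kwargs": {"targets": [{"xyz": [0, 0, 0], "twist": [0, 0, 0], "jaw": 0.4}, {"xyz": [0, 0, 0], "twist": [0, 0, 0], "jaw": 0.4}, {"xyz": [0, 0, 0], "twist": [0, 0, 0], "jaw": 0.4}]}}

```text
clock: 5.33
tcp_pos: [0.6149, -0.2537, 0.0872]
orientation: [-0.0, 0.71, 0.705, -0.0]
wrist_force: [0.2, 0.3, -2.5]
finger_gap: 0.0601
```

Call:
{"fn": "servo_tool", "kwargs": {"targets": [{"xyz": [0, 0.0005, 0.001], "twist": [0, 0, 0], "jaw": 0.4}, {"xyz": [0, 0.0005, 0.002], "twist": [0, 0, 0], "jaw": 0.4}, {"xyz": [0, 0.0005, 0.003], "twist": [0, 0, 0], "jaw": 0.4}, {"xyz": [0, 0.0005, 0.004], "twist": [0, 0, 0], "jaw": 0.4}, {"xyz": [0, 0.0005, 0.004], "twist": [0, 0, 0], "jaw": 0.4}, {"xyz": [0, 0.0005, 0.004], "twist": [0, 0, 0], "jaw": 0.4}]}}

```text
clock: 5.83
tcp_pos: [0.6156, -0.2536, 0.0836]
orientation: [0.0, 0.709, 0.705, 0.0]
wrist_force: [-0.6, -0.1, -0.9]
finger_gap: 0.0594
```

Call:
{"fn": "servo_tool", "kwargs": {"targets": [{"xyz": [0, 0, 0.0005], "twist": [0, 0, 0], "jaw": 0.65}, {"xyz": [0, 0, 0.0005], "twist": [0, 0, 0], "jaw": 0.75}, {"xyz": [0, 0, 0.0005], "twist": [0, 0, 0], "jaw": 0.85}, {"xyz": [0, 0, 0.0005], "twist": [0, 0, 0], "jaw": 1}, {"xyz": [0, 0, 0.0005], "twist": [0, 0, 0], "jaw": 1}, {"xyz": [0, 0, 0], "twist": [0, 0, 0], "jaw": 1}, {"xyz": [0, 0, -0.01], "twist": [0, 0, 0], "jaw": 1}, {"xyz": [0, 0, -0.03], "twist": [0, 0, 0], "jaw": 1}, {"xyz": [0, 0, -0.06], "twist": [0, 0, 0], "jaw": 1}, {"xyz": [0, 0, -0.09], "twist": [0, 0, 0], "jaw": 1}, {"xyz": [0, 0, -0.11], "twist": [0, 0, 0], "jaw": 1}, {"xyz": [0, 0, -0.11], "twist": [0, 0, 0], "jaw": 1}]}}

```text
clock: 6.83
tcp_pos: [0.6179, -0.2548, 0.2001]
orientation: [0.005, 0.709, 0.705, 0.001]
wrist_force: [0.3, 0.1, 0.7]
finger_gap: 0.0856
```

Run:
```python
from h import *
st()
c=env.read_camera('wrist');save(c,'w3');W=cloud(c);z=W[...,2]
def f(x,y,r,a,b,n):
    P=W[(abs(W[...,0]-x)<r)&(abs(W[...,1]-y)<r)&(z>a)&(z<b)];print(n,len(P),np.round((P.min(0)+P.max(0))/2,4),cv2.minEnclosingCircle(P[:,:2].astype(np.float32)))
f(.6155,-.2533,.06,.115,.135,'beaker');f(.6155,-.2533,.1,.06,.07,'wheel')
print(np.isfinite(z).mean())
```

```text
{'clock': 6.8333, 'tcp_pos': [0.6179, -0.2548, 0.2001], 'orientation': [0.0047, 0.7095, 0.7047, 0.0013], 'wrist_force': [0.3082, 0.1351, 0.6997], 'finger_gap': 0.0856, 'joint_pos': [-0.5111, 0.5004, 0.2507, 1.3112, -0.0001, -0.5044]}
[[0.007, 1.0, 0.009], [1.0, -0.007, -0.005], [-0.005, 0.009, -1.0]]
beaker 2273 [ 0.614  -0.253   0.1211] ((0.6139129996299744, -0.25307953357696533), 0.030177058652043343)
wheel 29713 [ 0.6145 -0.2519  0.066 ] ((0.6144784688949585, -0.251752108335495), 0.09004990756511688)
0.9960286458333333
```

View pics/w3.png

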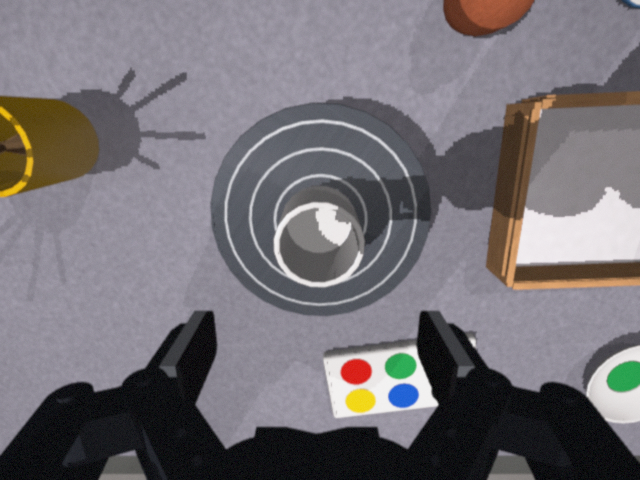

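The beaker stands within about 2 mm of the wheel centre (rim at (318,243)). The bowl is next.

Call:
{"fn": "servo_tool", "kwargs": {"targets": [{"xyz": [0.035, -0.0145, 0], "twist": [0, 0, 0], "jaw": 1}, {"xyz": [0.07, -0.029, 0], "twist": [0, 0, 0], "jaw": 1}, {"xyz": [0.107, -0.0445, 0], "twist": [0, 0, 0], "jaw": 1}, {"xyz": [0.144, -0.06, 0], "twist": [0, 0, 0], "jaw": 1}, {"xyz": [0.181, -0.075, 0], "twist": [0, 0, 0], "jaw": 1}, {"xyz": [0.218, -0.091, 0], "twist": [0, 0, 0], "jaw": 1}, {"xyz": [0.255, -0.106, 0], "twist": [0, 0, 0], "jaw": 1}, {"xyz": [0.292, -0.122, 0], "twist": [0, 0, 0], "jaw": 1}, {"xyz": [0.329, -0.137, 0.01], "twist": [0, 0, 0], "jaw": 1}, {"xyz": [0.366, -0.153, 0.03], "twist": [0, 0, 0], "jaw": 1}, {"xyz": [0.39, -0.164, 0.05], "twist": [0, 0, 0], "jaw": 1}, {"xyz": [0.403, -0.169, 0.07], "twist": [0, 0, 0], "jaw": 1}]}}

```text
clock: 7.88
tcp_pos: [0.4464, 0.1532, 0.122]
orientation: [-0.001, 0.708, 0.706, -0.0]
wrist_force: [-0.9, 0.5, -1.1]
finger_gap: 0.0852
```

Call:
{"fn": "servo_tool", "kwargs": {"targets": [{"xyz": [0.0, 0, 0.005], "twist": [0, 0, 0], "jaw": 1}, {"xyz": [0.0, 0, 0.005], "twist": [0, 0, 0], "jaw": 1}, {"xyz": [0.0, 0, 0.005], "twist": [0, 0, 0], "jaw": 1}, {"xyz": [0.0, 0, 0.005], "twist": [0, 0, 0], "jaw": 1}]}}

```text
clock: 8.22
tcp_pos: [0.4505, 0.1498, 0.1191]
orientation: [0.001, 0.71, 0.704, 0.0]
wrist_force: [-0.4, 0.8, 0.7]
finger_gap: 0.0853
```

Call:
{"fn": "servo_tool", "kwargs": {"targets": [{"xyz": [0.0, -0.003, 0.02], "twist": [0, 0, 0], "jaw": 1}, {"xyz": [0.0, -0.003, 0.045], "twist": [0, 0, 0], "jaw": 1}, {"xyz": [0.0, -0.003, 0.07], "twist": [0, 0, 0], "jaw": 1}, {"xyz": [0.0, -0.003, 0.09], "twist": [0, 0, 0], "jaw": 1}, {"xyz": [0.0, -0.003, 0.103], "twist": [0, 0, 0], "jaw": 1}, {"xyz": [0.0, -0.003, 0.103], "twist": [0, 0, 0], "jaw": 1}, {"xyz": [0.0, -0.003, 0.103], "twist": [0, 0, 0], "jaw": 1}, {"xyz": [0.0, -0.003, 0.103], "twist": [0, 0, 0], "jaw": 0.75}, {"xyz": [0.0, -0.003, 0.103], "twist": [0, 0, 0], "jaw": 0.7}, {"xyz": [0.0, -0.003, 0.103], "twist": [0, 0, 0], "jaw": 0.6}, {"xyz": [0.0, -0.003, 0.103], "twist": [0, 0, 0], "jaw": 0.5}, {"xyz": [0.0, -0.003, 0.103], "twist": [0, 0, 0], "jaw": 0.4}]}}

```text
clock: 9.22
tcp_pos: [0.448, 0.1506, 0.017]
orientation: [0.001, 0.71, 0.705, 0.001]
wrist_force: [-0.1, -0.5, 6.5]
finger_gap: 0.0606
```

Call:
{"fn": "servo_tool", "kwargs": {"targets": [{"xyz": [0.0, 0, 0], "twist": [0, 0, 0], "jaw": 0.4}, {"xyz": [0.0, 0, 0], "twist": [0, 0, 0], "jaw": 0.4}, {"xyz": [0.0, 0, 0], "twist": [0, 0, 0], "jaw": 0.4}]}}

```text
clock: 9.47
tcp_pos: [0.4479, 0.1506, 0.017]
orientation: [0.001, 0.71, 0.705, 0.001]
wrist_force: [-1.0, -1.1, 5.6]
finger_gap: 0.0603
```

Call:
{"fn": "servo_tool", "kwargs": {"targets": [{"xyz": [0, 0, -0.01], "twist": [0, 0, 0], "jaw": 0.4}, {"xyz": [0, 0, -0.03], "twist": [0, 0, 0], "jaw": 0.4}, {"xyz": [0, 0, -0.055], "twist": [0, 0, 0], "jaw": 0.4}, {"xyz": [0, 0, -0.075], "twist": [0, 0, 0], "jaw": 0.4}, {"xyz": [0.014, 0.014, -0.085], "twist": [0, 0, 0], "jaw": 0.4}, {"xyz": [0.035, 0.034, -0.085], "twist": [0, 0, 0], "jaw": 0.4}, {"xyz": [0.06, 0.058, -0.085], "twist": [0, 0, 0], "jaw": 0.4}, {"xyz": [0.085, 0.082, -0.085], "twist": [0, 0, 0], "jaw": 0.4}, {"xyz": [0.11, 0.105, -0.08], "twist": [0, 0, 0], "jaw": 0.4}, {"xyz": [0.13, 0.125, -0.065], "twist": [0, 0, 0], "jaw": 0.4}, {"xyz": [0.142, 0.136, -0.045], "twist": [0, 0, 0], "jaw": 0.4}, {"xyz": [0.142, 0.136, -0.033], "twist": [0, 0, 0], "jaw": 0.4}]}}

```text
clock: 10.47
tcp_pos: [0.5856, 0.2942, 0.0471]
orientation: [0.0, 0.709, 0.705, 0.001]
wrist_force: [0.1, -0.0, -1.5]
finger_gap: 0.0606
```

Call:
{"fn": "servo_tool", "kwargs": {"targets": [{"xyz": [0, 0, 0], "twist": [0, 0, 0], "jaw": 0.4}, {"xyz": [0, 0, 0], "twist": [0, 0, 0], "jaw": 0.4}, {"xyz": [0, 0, 0], "twist": [0, 0, 0], "jaw": 0.4}, {"xyz": [0, 0, 0], "twist": [0, 0, 0], "jaw": 0.4}]}}

```text
clock: 10.8
tcp_pos: [0.5834, 0.2912, 0.0499]
orientation: [0.0, 0.71, 0.704, 0.001]
wrist_force: [-0.0, 0.4, -1.4]
finger_gap: 0.0607
```

Call:
{"fn": "servo_tool", "kwargs": {"targets": [{"xyz": [0, 0, 0.002], "twist": [0, 0, 0], "jaw": 0.4}, {"xyz": [0, 0, 0.004], "twist": [0, 0, 0], "jaw": 0.4}, {"xyz": [0, 0, 0.006], "twist": [0, 0, 0], "jaw": 0.4}, {"xyz": [0, 0, 0.007], "twist": [0, 0, 0], "jaw": 0.4}, {"xyz": [0, 0, 0.008], "twist": [0, 0, 0], "jaw": 0.4}, {"xyz": [0, 0, 0.0085], "twist": [0, 0, 0], "jaw": 0.4}, {"xyz": [0, 0, 0.0085], "twist": [0, 0, 0], "jaw": 0.4}, {"xyz": [0, 0, 0.0085], "twist": [0, 0, 0], "jaw": 0.4}]}}

```text
clock: 11.47
tcp_pos: [0.5833, 0.2915, 0.0421]
orientation: [0.001, 0.71, 0.705, 0.0]
wrist_force: [-4.7, -1.6, 11.4]
finger_gap: 0.0604
```

Contact is clear, so I release and rise.

Call:
{"fn": "servo_tool", "kwargs": {"targets": [{"xyz": [0, 0, -0.0005], "twist": [0, 0, 0], "jaw": 0.4}, {"xyz": [0, 0, -0.0005], "twist": [0, 0, 0], "jaw": 0.7}, {"xyz": [0, 0, -0.0005], "twist": [0, 0, 0], "jaw": 0.8}, {"xyz": [0, 0, -0.0005], "twist": [0, 0, 0], "jaw": 0.9}, {"xyz": [0, 0, -0.0005], "twist": [0, 0, 0], "jaw": 1}, {"xyz": [0, 0, -0.0005], "twist": [0, 0, 0], "jaw": 1}, {"xyz": [0, 0, -0.01], "twist": [0, 0, 0], "jaw": 1}, {"xyz": [0, 0, -0.03], "twist": [0, 0, 0], "jaw": 1}, {"xyz": [0, 0, -0.06], "twist": [0, 0, 0], "jaw": 1}, {"xyz": [0, 0, -0.09], "twist": [0, 0, 0], "jaw": 1}, {"xyz": [0, 0, -0.125], "twist": [0, 0, 0], "jaw": 1}, {"xyz": [0, 0, -0.145], "twist": [0, 0, 0], "jaw": 1}]}}

```text
clock: 12.47
tcp_pos: [0.5843, 0.2921, 0.1895]
orientation: [0.001, 0.709, 0.705, 0.002]
wrist_force: [1.1, -0.4, 0.8]
finger_gap: 0.0856
```

Run:
```python
from h import *
st()
c=env.read_camera('wrist');save(c,'w4');W=cloud(c);z=W[...,2]
def f(x,y,r,a,b,n):
    P=W[(abs(W[...,0]-x)<r)&(abs(W[...,1]-y)<r)&(z>a)&(z<b)];print(n,len(P),np.round((P.min(0)+P.max(0))/2,4),cv2.minEnclosingCircle(P[:,:2].astype(np.float32)))
f(.583,.2915,.06,.068,.085,'bowl')
```

```text
{'clock': 12.4667, 'tcp_pos': [0.5843, 0.2921, 0.1895], 'orientation': [0.001, 0.7095, 0.7047, 0.0021], 'wrist_force': [1.1293, -0.3682, 0.7906], 'finger_gap': 0.0856, 'joint_pos': [0.3409, 0.4768, 0.1871, 1.2765, -0.0001, 0.3476]}
[[0.007, 1.0, 0.004], [1.0, -0.007, 0.002], [0.002, 0.004, -1.0]]
bowl 1782 [0.5812 0.2921 0.0737] ((0.581252932548523, 0.29229193925857544), 0.03106934018433094)
```

View pics/w4.png

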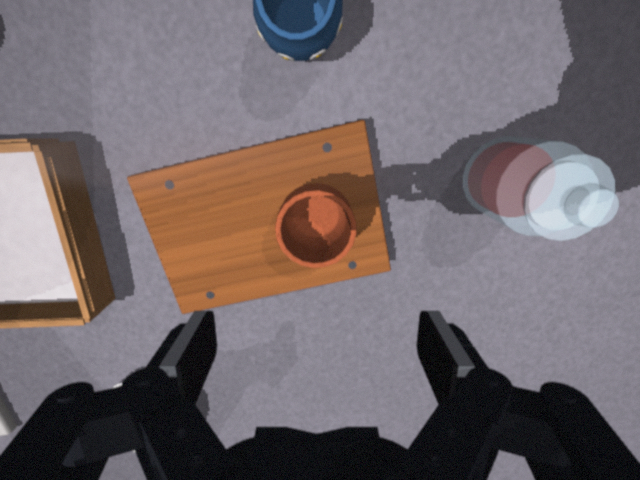

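The bowl stands on the board (rim at (316,229)), and there is free room left of it at about (215,235). The vase is next.

Call:
{"fn": "servo_tool", "kwargs": {"targets": [{"xyz": [-0.035, -0.0113, 0], "twist": [0, 0, 0], "jaw": 1}, {"xyz": [-0.072, -0.023, 0], "twist": [0, 0, 0], "jaw": 1}, {"xyz": [-0.109, -0.035, 0], "twist": [0, 0, 0], "jaw": 1}, {"xyz": [-0.146, -0.047, 0], "twist": [0, 0, 0], "jaw": 1}, {"xyz": [-0.183, -0.059, 0], "twist": [0, 0, 0], "jaw": 1}, {"xyz": [-0.22, -0.071, 0], "twist": [0, 0, 0], "jaw": 1}, {"xyz": [-0.257, -0.083, 0], "twist": [0, 0, 0], "jaw": 1}, {"xyz": [-0.294, -0.095, 0], "twist": [0, 0, 0], "jaw": 1}, {"xyz": [-0.331, -0.107, 0], "twist": [0, 0, 0], "jaw": 1}, {"xyz": [-0.368, -0.119, 0.0], "twist": [0, 0, 0], "jaw": 1}, {"xyz": [-0.4, -0.13, 0.02], "twist": [0, 0, 0], "jaw": 1}, {"xyz": [-0.4206, -0.136, 0.04], "twist": [0, 0, 0], "jaw": 1}]}}

```text
clock: 13.52
tcp_pos: [0.4444, -0.1312, 0.146]
orientation: [0.002, 0.71, 0.704, 0.0]
wrist_force: [0.6, -0.1, -0.3]
finger_gap: 0.0854
```

Call:
{"fn": "servo_tool", "kwargs": {"targets": [{"xyz": [0.0, 0, 0], "twist": [0, 0, 0], "jaw": 1}, {"xyz": [0.0, 0, 0], "twist": [0, 0, 0], "jaw": 1}, {"xyz": [0.0, 0, 0], "twist": [0, 0, 0], "jaw": 1}, {"xyz": [0.0, 0, 0], "twist": [0, 0, 0], "jaw": 1}]}}

```text
clock: 13.85
tcp_pos: [0.4452, -0.1275, 0.1458]
orientation: [0.001, 0.709, 0.705, 0.0]
wrist_force: [-0.3, -0.6, 1.2]
finger_gap: 0.0851
```

Call:
{"fn": "servo_tool", "kwargs": {"targets": [{"xyz": [-0.001, 0.003, 0.025], "twist": [0, 0, 0], "jaw": 1}, {"xyz": [-0.001, 0.003, 0.05], "twist": [0, 0, 0], "jaw": 1}, {"xyz": [-0.001, 0.003, 0.075], "twist": [0, 0, 0], "jaw": 1}, {"xyz": [-0.001, 0.003, 0.1], "twist": [0, 0, 0], "jaw": 1}, {"xyz": [-0.001, 0.003, 0.118], "twist": [0, 0, 0], "jaw": 1}, {"xyz": [-0.001, 0.003, 0.128], "twist": [0, 0, 0], "jaw": 1}, {"xyz": [-0.001, 0.003, 0.128], "twist": [0, 0, 0], "jaw": 1}, {"xyz": [-0.001, 0.003, 0.128], "twist": [0, 0, 0], "jaw": 0.75}, {"xyz": [-0.001, 0.003, 0.128], "twist": [0, 0, 0], "jaw": 0.7}, {"xyz": [-0.001, 0.003, 0.128], "twist": [0, 0, 0], "jaw": 0.6}, {"xyz": [-0.001, 0.003, 0.128], "twist": [0, 0, 0], "jaw": 0.5}, {"xyz": [-0.001, 0.003, 0.128], "twist": [0, 0, 0], "jaw": 0.4}]}}

```text
clock: 14.85
tcp_pos: [0.4488, -0.1292, 0.0183]
orientation: [0.001, 0.709, 0.705, 0.001]
wrist_force: [0.8, 2.5, 6.6]
finger_gap: 0.0568
```

Call:
{"fn": "servo_tool", "kwargs": {"targets": [{"xyz": [0.0, 0, 0], "twist": [0, 0, 0], "jaw": 0.4}, {"xyz": [0.0, 0, 0], "twist": [0, 0, 0], "jaw": 0.4}, {"xyz": [0.0, 0, 0], "twist": [0, 0, 0], "jaw": 0.4}]}}

```text
clock: 15.1
tcp_pos: [0.4488, -0.1291, 0.0183]
orientation: [0.001, 0.709, 0.705, 0.001]
wrist_force: [1.0, 2.9, 6.5]
finger_gap: 0.0567
```

Call:
{"fn": "servo_tool", "kwargs": {"targets": [{"xyz": [0, 0, -0.01], "twist": [0, 0, 0], "jaw": 0.4}, {"xyz": [0, 0, -0.03], "twist": [0, 0, 0], "jaw": 0.4}, {"xyz": [0, 0, -0.06], "twist": [0, 0, 0], "jaw": 0.4}, {"xyz": [0.01, 0.005, -0.085], "twist": [0, 0, 0], "jaw": 0.4}, {"xyz": [0.03, 0.015, -0.105], "twist": [0, 0, 0], "jaw": 0.4}, {"xyz": [0.06, 0.03, -0.115], "twist": [0, 0, 0], "jaw": 0.4}, {"xyz": [0.09, 0.045, -0.12], "twist": [0, 0, 0], "jaw": 0.4}, {"xyz": [0.12, 0.06, -0.12], "twist": [0, 0, 0], "jaw": 0.4}, {"xyz": [0.15, 0.075, -0.12], "twist": [0, 0, 0], "jaw": 0.4}, {"xyz": [0.18, 0.09, -0.12], "twist": [0, 0, 0], "jaw": 0.4}, {"xyz": [0.21, 0.105, -0.12], "twist": [0, 0, 0], "jaw": 0.4}, {"xyz": [0.24, 0.12, -0.12], "twist": [0, 0, 0], "jaw": 0.4}]}}

```text
clock: 16.1
tcp_pos: [0.5694, 0.1116, 0.137]
orientation: [0.0, 0.71, 0.705, -0.0]
wrist_force: [1.1, -1.2, -1.4]
finger_gap: 0.0567
```

Call:
{"fn": "servo_tool", "kwargs": {"targets": [{"xyz": [0.025, 0.012, 0], "twist": [0, 0, 0], "jaw": 0.4}, {"xyz": [0.05, 0.024, 0], "twist": [0, 0, 0], "jaw": 0.4}, {"xyz": [0.07, 0.033, 0], "twist": [0, 0, 0], "jaw": 0.4}, {"xyz": [0.079, 0.037, 0.005], "twist": [0, 0, 0], "jaw": 0.4}, {"xyz": [0.079, 0.037, 0.025], "twist": [0, 0, 0], "jaw": 0.4}, {"xyz": [0.079, 0.037, 0.045], "twist": [0, 0, 0], "jaw": 0.4}, {"xyz": [0.079, 0.037, 0.065], "twist": [0, 0, 0], "jaw": 0.4}, {"xyz": [0.079, 0.037, 0.08], "twist": [0, 0, 0], "jaw": 0.4}, {"xyz": [0.079, 0.037, 0.087], "twist": [0, 0, 0], "jaw": 0.4}, {"xyz": [0.079, 0.037, 0.087], "twist": [0, 0, 0], "jaw": 0.4}, {"xyz": [0.079, 0.037, 0.087], "twist": [0, 0, 0], "jaw": 0.4}, {"xyz": [0.079, 0.037, 0.087], "twist": [0, 0, 0], "jaw": 0.4}]}}

```text
clock: 17.1
tcp_pos: [0.6073, 0.1888, 0.051]
orientation: [0.001, 0.71, 0.705, 0.001]
wrist_force: [-0.1, 0.0, -1.5]
finger_gap: 0.0567
```

Now 7.7 mm down to contact.

Call:
{"fn": "servo_tool", "kwargs": {"targets": [{"xyz": [0, 0, 0.002], "twist": [0, 0, 0], "jaw": 0.4}, {"xyz": [0, 0, 0.004], "twist": [0, 0, 0], "jaw": 0.4}, {"xyz": [0, 0, 0.0055], "twist": [0, 0, 0], "jaw": 0.4}, {"xyz": [0, 0, 0.0065], "twist": [0, 0, 0], "jaw": 0.4}, {"xyz": [0, 0, 0.0075], "twist": [0, 0, 0], "jaw": 0.4}, {"xyz": [0, 0, 0.008], "twist": [0, 0, 0], "jaw": 0.4}, {"xyz": [0, 0, 0.008], "twist": [0, 0, 0], "jaw": 0.4}, {"xyz": [0, 0, 0.008], "twist": [0, 0, 0], "jaw": 0.4}]}}

```text
clock: 17.77
tcp_pos: [0.6066, 0.1889, 0.0433]
orientation: [0.0, 0.709, 0.705, 0.0]
wrist_force: [-3.2, -0.2, 6.9]
finger_gap: 0.0566
```

Call:
{"fn": "servo_tool", "kwargs": {"targets": [{"xyz": [0, 0, -0.0005], "twist": [0, 0, 0], "jaw": 0.4}, {"xyz": [0, 0, -0.0005], "twist": [0, 0, 0], "jaw": 0.7}, {"xyz": [0, 0, -0.0005], "twist": [0, 0, 0], "jaw": 0.8}, {"xyz": [0, 0, -0.0005], "twist": [0, 0, 0], "jaw": 0.9}, {"xyz": [0, 0, -0.0005], "twist": [0, 0, 0], "jaw": 1}, {"xyz": [0, 0, -0.0005], "twist": [0, 0, 0], "jaw": 1}, {"xyz": [0, 0, -0.01], "twist": [0, 0, 0], "jaw": 1}, {"xyz": [0, 0, -0.03], "twist": [0, 0, 0], "jaw": 1}, {"xyz": [0, 0, -0.06], "twist": [0, 0, 0], "jaw": 1}, {"xyz": [0, 0, -0.09], "twist": [0, 0, 0], "jaw": 1}, {"xyz": [0, 0, -0.125], "twist": [0, 0, 0], "jaw": 1}, {"xyz": [0, 0, -0.145], "twist": [0, 0, 0], "jaw": 1}]}}

```text
clock: 18.77
tcp_pos: [0.6077, 0.1891, 0.1916]
orientation: [0.001, 0.709, 0.705, 0.002]
wrist_force: [0.8, 0.6, 0.3]
finger_gap: 0.0857
```

Call:
{"fn": "servo_tool", "kwargs": {"targets": [{"xyz": [0.01, -0.03, 0], "twist": [0, 0, 0], "jaw": 1}, {"xyz": [0.025, -0.06, 0], "twist": [0, 0, 0], "jaw": 1}, {"xyz": [0.04, -0.09, 0], "twist": [0, 0, 0], "jaw": 1}, {"xyz": [0.055, -0.12, 0], "twist": [0, 0, 0], "jaw": 1}, {"xyz": [0.07, -0.15, 0], "twist": [0, 0, 0], "jaw": 1}, {"xyz": [0.085, -0.17, 0], "twist": [0, 0, 0], "jaw": 1}, {"xyz": [0.089, -0.177, 0], "twist": [0, 0, 0], "jaw": 1}, {"xyz": [0.089, -0.177, 0], "twist": [0, 0, 0], "jaw": 1}, {"xyz": [0.089, -0.177, 0], "twist": [0, 0, 0], "jaw": 1}, {"xyz": [0.089, -0.177, 0], "twist": [0, 0, 0], "jaw": 1}]}}

```text
clock: 19.6
tcp_pos: [0.4314, 0.2788, 0.1871]
orientation: [0.0, 0.71, 0.704, 0.0]
wrist_force: [-0.1, 0.3, 0.3]
finger_gap: 0.0855
```

Run:
```python
from h import *
st()
c=env.read_camera('wrist');save(c,'w5');W=cloud(c);z=W[...,2]
def f(x,y,r,a,b,n):
    P=W[(abs(W[...,0]-x)<r)&(abs(W[...,1]-y)<r)&(z>a)&(z<b)];print(n,len(P),np.round((P.min(0)+P.max(0))/2,4),cv2.minEnclosingCircle(P[:,:2].astype(np.float32)))
f(.43,.278,.06,.068,.085,'jar');f(.6066,.189,.06,.1,.115,'vase')
```

```text
{'clock': 19.6, 'tcp_pos': [0.4314, 0.2788, 0.1871], 'orientation': [0.0004, 0.7098, 0.7044, 0.0005], 'wrist_force': [-0.0823, 0.3035, 0.2844], 'finger_gap': 0.0855, 'joint_pos': [0.4177, 0.2122, -0.1979, 1.1595, -0.0005, 0.4252]}
[[0.008, 1.0, 0.001], [1.0, -0.008, 0.0], [0.0, 0.001, -1.0]]
jar 1370 [0.4288 0.2809 0.0742] ((0.4288451671600342, 0.28068214654922485), 0.025069188326597214)
vase 123 [0.5983 0.1977 0.1053] ((0.5993393063545227, 0.19732783734798431), 0.009345240890979767)
```

View pics/w5.png

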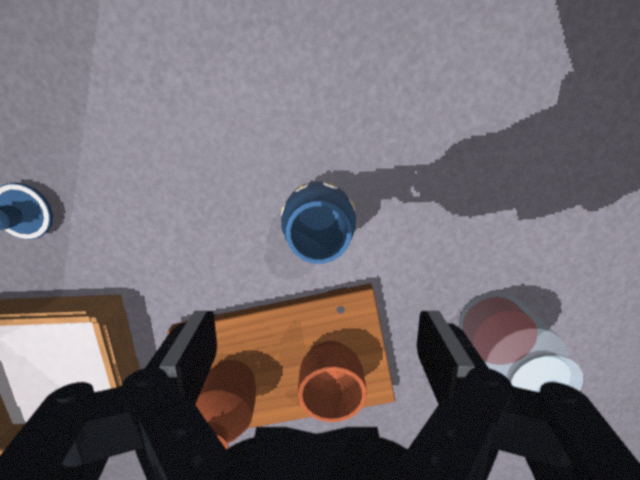

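The vase and bowl stand on the board (222,400 and 333,385). The jar mouth is at (319,232). Next, the jar.

Call:
{"fn": "servo_tool", "kwargs": {"targets": [{"xyz": [0.001, -0.0015, 0.035], "twist": [0, 0, 0], "jaw": 1}, {"xyz": [0.001, -0.0015, 0.07], "twist": [0, 0, 0], "jaw": 1}, {"xyz": [0.001, -0.0015, 0.1], "twist": [0, 0, 0], "jaw": 1}, {"xyz": [0.001, -0.0015, 0.125], "twist": [0, 0, 0], "jaw": 1}, {"xyz": [0.001, -0.0015, 0.145], "twist": [0, 0, 0], "jaw": 1}, {"xyz": [0.001, -0.0015, 0.16], "twist": [0, 0, 0], "jaw": 1}, {"xyz": [0.001, -0.0015, 0.17], "twist": [0, 0, 0], "jaw": 1}, {"xyz": [0.001, -0.0015, 0.17], "twist": [0, 0, 0], "jaw": 1}, {"xyz": [0.001, -0.0015, 0.17], "twist": [0, 0, 0], "jaw": 0.75}, {"xyz": [0.001, -0.0015, 0.17], "twist": [0, 0, 0], "jaw": 0.7}, {"xyz": [0.001, -0.0015, 0.17], "twist": [0, 0, 0], "jaw": 0.6}, {"xyz": [0.001, -0.0015, 0.17], "twist": [0, 0, 0], "jaw": 0.5}], "squeeze": 45}}

```text
clock: 20.65
tcp_pos: [0.43, 0.2805, 0.0182]
orientation: [0.001, 0.71, 0.705, 0.001]
wrist_force: [0.8, -1.0, 3.5]
finger_gap: 0.0608
```

Call:
{"fn": "servo_tool", "kwargs": {"targets": [{"xyz": [0.0, 0, 0], "twist": [0, 0, 0], "jaw": 0.4}, {"xyz": [0.0, 0, 0], "twist": [0, 0, 0], "jaw": 0.4}, {"xyz": [0.0, 0, 0], "twist": [0, 0, 0], "jaw": 0.4}, {"xyz": [0.0, 0, 0], "twist": [0, 0, 0], "jaw": 0.4}]}}

```text
clock: 20.98
tcp_pos: [0.4301, 0.2805, 0.0182]
orientation: [0.001, 0.71, 0.705, 0.001]
wrist_force: [0.8, -1.2, 6.3]
finger_gap: 0.0607
```

Call:
{"fn": "servo_tool", "kwargs": {"targets": [{"xyz": [0, 0, -0.01], "twist": [0, 0, 0], "jaw": 0.4}, {"xyz": [0, 0, -0.03], "twist": [0, 0, 0], "jaw": 0.4}, {"xyz": [0, 0, -0.055], "twist": [0, 0, 0], "jaw": 0.4}, {"xyz": [-0.01, 0, -0.08], "twist": [0, 0, 0], "jaw": 0.4}, {"xyz": [-0.03, 0, -0.1], "twist": [0, 0, 0], "jaw": 0.4}, {"xyz": [-0.06, 0.005, -0.11], "twist": [0, 0, 0], "jaw": 0.4}, {"xyz": [-0.09, 0.015, -0.11], "twist": [0, 0, 0], "jaw": 0.4}, {"xyz": [-0.12, 0.025, -0.11], "twist": [0, 0, 0], "jaw": 0.4}, {"xyz": [-0.15, 0.04, -0.11], "twist": [0, 0, 0], "jaw": 0.4}, {"xyz": [-0.175, 0.06, -0.11], "twist": [0, 0, 0], "jaw": 0.4}, {"xyz": [-0.2, 0.08, -0.11], "twist": [0, 0, 0], "jaw": 0.4}, {"xyz": [-0.225, 0.1, -0.11], "twist": [0, 0, 0], "jaw": 0.4}]}}

```text
clock: 21.98
tcp_pos: [0.5271, 0.0532, 0.1272]
orientation: [-0.0, 0.71, 0.705, -0.0]
wrist_force: [-0.1, 0.6, -1.2]
finger_gap: 0.0607
```

Call:
{"fn": "servo_tool", "kwargs": {"targets": [{"xyz": [-0.02, 0.025, 0], "twist": [0, 0, 0], "jaw": 0.4}, {"xyz": [-0.04, 0.05, 0], "twist": [0, 0, 0], "jaw": 0.4}, {"xyz": [-0.055, 0.068, 0], "twist": [0, 0, 0], "jaw": 0.4}, {"xyz": [-0.0585, 0.0745, 0], "twist": [0, 0, 0], "jaw": 0.4}, {"xyz": [-0.0585, 0.0745, 0.015], "twist": [0, 0, 0], "jaw": 0.4}, {"xyz": [-0.0585, 0.0745, 0.035], "twist": [0, 0, 0], "jaw": 0.4}, {"xyz": [-0.0585, 0.0745, 0.055], "twist": [0, 0, 0], "jaw": 0.4}, {"xyz": [-0.0585, 0.0745, 0.072], "twist": [0, 0, 0], "jaw": 0.4}, {"xyz": [-0.0585, 0.0745, 0.085], "twist": [0, 0, 0], "jaw": 0.4}, {"xyz": [-0.0585, 0.0745, 0.09], "twist": [0, 0, 0], "jaw": 0.4}, {"xyz": [-0.0585, 0.0745, 0.09], "twist": [0, 0, 0], "jaw": 0.4}, {"xyz": [-0.0585, 0.0745, 0.09], "twist": [0, 0, 0], "jaw": 0.4}]}}

```text
clock: 22.98
tcp_pos: [0.6009, -0.0042, 0.0372]
orientation: [-0.0, 0.709, 0.705, -0.0]
wrist_force: [0.3, 0.3, -1.7]
finger_gap: 0.0612
```

Call:
{"fn": "servo_tool", "kwargs": {"targets": [{"xyz": [0, 0.002, 0.002], "twist": [0, 0, 0], "jaw": 0.4}, {"xyz": [0, 0.002, 0.004], "twist": [0, 0, 0], "jaw": 0.4}, {"xyz": [0, 0.002, 0.0055], "twist": [0, 0, 0], "jaw": 0.4}, {"xyz": [0, 0.002, 0.0065], "twist": [0, 0, 0], "jaw": 0.4}, {"xyz": [0, 0.002, 0.007], "twist": [0, 0, 0], "jaw": 0.4}, {"xyz": [0, 0.002, 0.0075], "twist": [0, 0, 0], "jaw": 0.4}, {"xyz": [0, 0.002, 0.0075], "twist": [0, 0, 0], "jaw": 0.4}, {"xyz": [0, 0.002, 0.0075], "twist": [0, 0, 0], "jaw": 0.4}]}}

```text
clock: 23.65
tcp_pos: [0.6034, -0.0046, 0.0302]
orientation: [0.0, 0.71, 0.705, 0.0]
wrist_force: [-3.1, 0.6, 5.9]
finger_gap: 0.0608
```

Call:
{"fn": "servo_tool", "kwargs": {"targets": [{"xyz": [0, 0, -0.0005], "twist": [0, 0, 0], "jaw": 0.4}, {"xyz": [0, 0, -0.0005], "twist": [0, 0, 0], "jaw": 0.75}, {"xyz": [0, 0, -0.0005], "twist": [0, 0, 0], "jaw": 0.85}, {"xyz": [0, 0, -0.0005], "twist": [0, 0, 0], "jaw": 0.95}, {"xyz": [0, 0, -0.0005], "twist": [0, 0, 0], "jaw": 1}, {"xyz": [0, 0, -0.0005], "twist": [0, 0, 0], "jaw": 1}, {"xyz": [0, 0, -0.01], "twist": [0, 0, 0], "jaw": 1}, {"xyz": [0, 0, -0.03], "twist": [0, 0, 0], "jaw": 1}, {"xyz": [0, 0, -0.06], "twist": [0, 0, 0], "jaw": 1}, {"xyz": [0, 0, -0.09], "twist": [0, 0, 0], "jaw": 1}, {"xyz": [0, 0, -0.12], "twist": [0, 0, 0], "jaw": 1}, {"xyz": [0, 0, -0.15], "twist": [0, 0, 0], "jaw": 1}]}}

```text
clock: 24.65
tcp_pos: [0.603, -0.0045, 0.1815]
orientation: [0.0, 0.709, 0.705, 0.0]
wrist_force: [-0.3, 0.0, 0.1]
finger_gap: 0.0859
```

Call:
{"fn": "servo_tool", "kwargs": {"targets": [{"xyz": [0, 0, -0.02], "twist": [0, 0, 0], "jaw": 1}, {"xyz": [0, 0, -0.02], "twist": [0, 0, 0], "jaw": 1}, {"xyz": [0, 0, -0.02], "twist": [0, 0, 0], "jaw": 1}, {"xyz": [0, 0, -0.02], "twist": [0, 0, 0], "jaw": 1}]}}

```text
clock: 24.98
tcp_pos: [0.6028, -0.0045, 0.199]
orientation: [-0.0, 0.709, 0.705, -0.0]
wrist_force: [-0.1, 0.1, -0.2]
finger_gap: 0.0855
```

Run:
```python
from h import *
st()
c=env.read_camera('wrist');save(c,'w6');W=cloud(c);z=W[...,2]
def f(x,y,r,a,b,n):
    P=W[(abs(W[...,0]-x)<r)&(abs(W[...,1]-y)<r)&(z>a)&(z<b)];print(n,len(P),np.round((P.min(0)+P.max(0))/2,4),cv2.minEnclosingCircle(P[:,:2].astype(np.float32)))
f(.603,-.004,.06,.084,.1,'jar')
```

```text
{'clock': 24.9833, 'tcp_pos': [0.6028, -0.0045, 0.199], 'orientation': [-0.0002, 0.7095, 0.7047, -0.0002], 'wrist_force': [-0.1318, 0.1388, -0.1966], 'finger_gap': 0.0855, 'joint_pos': [-0.1405, 0.3781, 0.0597, 1.2529, -0.0001, -0.1338]}
[[0.007, 1.0, -0.001], [1.0, -0.007, -0.0], [-0.0, -0.001, -1.0]]
jar 1204 [ 0.6027 -0.0039  0.0882] ((0.6026744842529297, -0.004040492698550224), 0.025057971477508545)
```

Call:
{"fn": "servo_tool", "kwargs": {"targets": [{"xyz": [0, -0.03, 0], "twist": [0, 0, 0], "jaw": 1}, {"xyz": [0, -0.06, 0], "twist": [0, 0, 0], "jaw": 1}, {"xyz": [0.002, -0.09, 0], "twist": [0, 0, 0], "jaw": 1}, {"xyz": [0.004, -0.12, 0], "twist": [0, 0, 0], "jaw": 1}, {"xyz": [0.007, -0.15, 0], "twist": [0, 0, 0], "jaw": 1}, {"xyz": [0.009, -0.17, 0.02], "twist": [0, 0, 0], "jaw": 1}, {"xyz": [0.009, -0.174, 0.04], "twist": [0, 0, 0], "jaw": 0.8}, {"xyz": [0.009, -0.174, 0.04], "twist": [0, 0, 0], "jaw": 0.8}, {"xyz": [0.009, -0.174, 0.04], "twist": [0, 0, 0], "jaw": 0.8}, {"xyz": [0.009, -0.174, 0.04], "twist": [0, 0, 0], "jaw": 0.8}]}}

```text
clock: 25.87
tcp_pos: [0.4299, 0.0055, 0.1595]
orientation: [0.0, 0.71, 0.705, -0.0]
wrist_force: [-0.4, -0.6, 0.4]
finger_gap: 0.0682
```

Run:
```python
from h import *
st()
c=env.read_camera('wrist');save(c,'w7');W=cloud(c);z=W[...,2]
def f(x,y,r,a,b,n):
    P=W[(abs(W[...,0]-x)<r)&(abs(W[...,1]-y)<r)&(z>a)&(z<b)];print(n,len(P),np.round((P.min(0)+P.max(0))/2,4),cv2.minEnclosingCircle(P[:,:2].astype(np.float32)))
f(.43,.005,.03,.035,.05,'knob');f(.43,.005,.04,.01,.022,'disc')
cv2.imwrite('pics/both.png',np.hstack([cv2.resize(cv2.imread('pics/'+k+'.png'),(400,300)) for k in('w6','w7')]))
```

```text
{'clock': 25.8667, 'tcp_pos': [0.4299, 0.0055, 0.1595], 'orientation': [0.0, 0.7095, 0.7047, -0.0], 'wrist_force': [-0.4284, -0.563, 0.3756], 'finger_gap': 0.0682, 'joint_pos': [-0.1744, 0.0723, -0.4345, 1.0641, -0.0001, -0.1675]}
[[0.007, 1.0, -0.0], [1.0, -0.007, -0.0], [-0.0, -0.0, -1.0]]
knob 477 [0.4276 0.0065 0.0396] ((0.4276694655418396, 0.00665442505851388), 0.010031070560216904)
disc 2467 [0.4274 0.0066 0.0148] ((0.4275394380092621, 0.006952520459890366), 0.02700643055140972)
```

View pics/both.png

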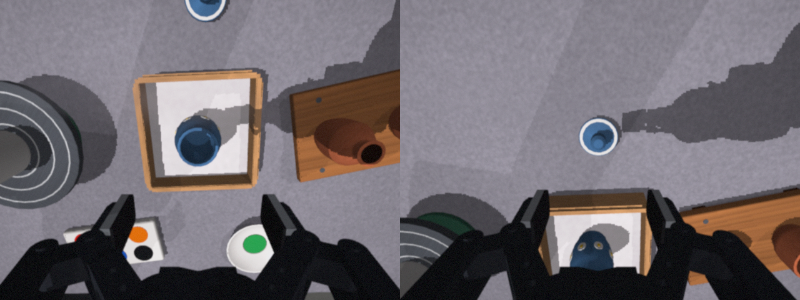

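The jar stands upright in the box at (197,142) in the left half. The lid is at (598,136) in the right half. I grasp the knob.

Call:
{"fn": "servo_tool", "kwargs": {"targets": [{"xyz": [0, -0.001, 0.03], "twist": [0, 0, 0], "jaw": 0.6}, {"xyz": [0, -0.001, 0.06], "twist": [0, 0, 0], "jaw": 0.6}, {"xyz": [0, -0.001, 0.085], "twist": [0, 0, 0], "jaw": 0.6}, {"xyz": [0, -0.001, 0.105], "twist": [0, 0, 0], "jaw": 0.6}, {"xyz": [0, -0.001, 0.122], "twist": [0, 0, 0], "jaw": 0.6}, {"xyz": [0, -0.001, 0.133], "twist": [0, 0, 0], "jaw": 0.6}, {"xyz": [0, -0.001, 0.138], "twist": [0, 0, 0], "jaw": 0.6}, {"xyz": [0, -0.001, 0.138], "twist": [0, 0, 0], "jaw": 0.6}, {"xyz": [0, -0.001, 0.138], "twist": [0, 0, 0], "jaw": 0.5}], "squeeze": 25}}

```text
clock: 26.67
tcp_pos: [0.4293, 0.0054, 0.0218]
orientation: [0.0, 0.71, 0.705, 0.0]
wrist_force: [-0.5, -0.4, 0.1]
finger_gap: 0.0428
```

Call:
{"fn": "servo_tool", "kwargs": {"targets": [{"xyz": [0, 0, 0.001], "twist": [0, 0, 0], "jaw": 0.38}, {"xyz": [0, 0, 0.001], "twist": [0, 0, 0], "jaw": 0.3}, {"xyz": [0, 0, 0.001], "twist": [0, 0, 0], "jaw": 0.24}, {"xyz": [0, 0, 0.001], "twist": [0, 0, 0], "jaw": 0.18}, {"xyz": [0, 0, 0.001], "twist": [0, 0, 0], "jaw": 0.1}, {"xyz": [0, 0, 0.001], "twist": [0, 0, 0], "jaw": 0.05}, {"xyz": [0, 0, 0.001], "twist": [0, 0, 0], "jaw": 0.05}, {"xyz": [0, 0, 0.001], "twist": [0, 0, 0], "jaw": 0.05}]}}

```text
clock: 27.33
tcp_pos: [0.429, 0.0056, 0.021]
orientation: [0.001, 0.709, 0.705, 0.001]
wrist_force: [-0.2, 1.1, 5.1]
finger_gap: 0.0181
```

Call:
{"fn": "servo_tool", "kwargs": {"targets": [{"xyz": [0, 0, -0.003], "twist": [0, 0, 0], "jaw": 0.05}, {"xyz": [0, 0, -0.008], "twist": [0, 0, 0], "jaw": 0.05}, {"xyz": [0, 0, -0.015], "twist": [0, 0, 0], "jaw": 0.05}, {"xyz": [0, 0, -0.015], "twist": [0, 0, 0], "jaw": 0.05}, {"xyz": [0, 0, -0.015], "twist": [0, 0, 0], "jaw": 0.05}]}}

```text
clock: 27.75
tcp_pos: [0.4287, 0.0055, 0.0358]
orientation: [0.001, 0.71, 0.705, 0.0]
wrist_force: [1.1, 0.0, -1.0]
finger_gap: 0.0186
```

Run:
```python
from h import *
st()
c=env.read_camera('wrist');save(c,'w8')
cv2.imwrite('pics/w8c.png',cv2.imread('pics/w8.png')[240:,100:540])
W=cloud(c);z=W[...,2];h=cv2.cvtColor(c['color'],cv2.COLOR_RGB2HSV)
m=(h[...,0]>95)&(h[...,0]<125)&(h[...,1]>90)&(abs(W[...,0]-.43)<.04)&(abs(W[...,1])<.04);print(m.sum(),np.nanpercentile(W[m],[5,50,95],0))
```

```text
{'clock': 27.75, 'tcp_pos': [0.4287, 0.0055, 0.0358], 'orientation': [0.0005, 0.7095, 0.7047, 0.0003], 'wrist_force': [1.1011, 0.0346, -1.0435], 'finger_gap': 0.0186, 'joint_pos': [-0.1747, 0.2008, -0.6296, 0.7392, -0.0002, -0.1679]}
[[0.007, 1.0, 0.001], [1.0, -0.007, -0.0], [-0.0, 0.001, -1.0]]
9111 [[ 0.40892259 -0.0348085   0.02826243]
 [ 0.41775134  0.00464182  0.05668644]
 [ 0.43079632  0.02599205  0.12347323]]
```

View pics/w8c.png

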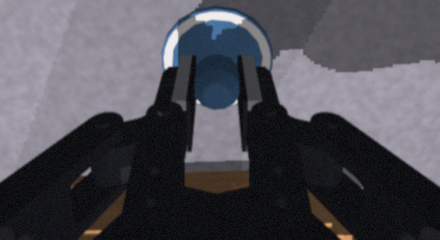

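The lid hangs level with its knob between the pads (215,80). I lift it and carry it over the jar.

Call:
{"fn": "servo_tool", "kwargs": {"targets": [{"xyz": [0, 0, -0.02], "twist": [0, 0, 0], "jaw": 0.05}, {"xyz": [0, 0, -0.045], "twist": [0, 0, 0], "jaw": 0.05}, {"xyz": [0, 0, -0.075], "twist": [0, 0, 0], "jaw": 0.05}, {"xyz": [0, 0.01, -0.1], "twist": [0, 0, 0], "jaw": 0.05}, {"xyz": [-0.002, 0.03, -0.105], "twist": [0, 0, 0], "jaw": 0.05}, {"xyz": [-0.004, 0.06, -0.105], "twist": [0, 0, 0], "jaw": 0.05}, {"xyz": [-0.006, 0.09, -0.105], "twist": [0, 0, 0], "jaw": 0.05}, {"xyz": [-0.008, 0.12, -0.105], "twist": [0, 0, 0], "jaw": 0.05}, {"xyz": [-0.01, 0.145, -0.105], "twist": [0, 0, 0], "jaw": 0.05}, {"xyz": [-0.01, 0.165, -0.105], "twist": [0, 0, 0], "jaw": 0.05}, {"xyz": [-0.01, 0.1755, -0.105], "twist": [0, 0, 0], "jaw": 0.05}, {"xyz": [-0.01, 0.1755, -0.105], "twist": [0, 0, 0], "jaw": 0.05}]}}

```text
clock: 28.8
tcp_pos: [0.6057, -0.0059, 0.1392]
orientation: [0.0, 0.71, 0.705, 0.0]
wrist_force: [-0.1, -0.4, -0.1]
finger_gap: 0.0184
```

Call:
{"fn": "servo_tool", "kwargs": {"targets": [{"xyz": [0, 0, 0], "twist": [0, 0, 0], "jaw": 0.05}, {"xyz": [0, 0, 0], "twist": [0, 0, 0], "jaw": 0.05}, {"xyz": [0, 0, 0], "twist": [0, 0, 0], "jaw": 0.05}, {"xyz": [0, 0, 0], "twist": [0, 0, 0], "jaw": 0.05}]}}

```text
clock: 29.13
tcp_pos: [0.6028, -0.0055, 0.1405]
orientation: [-0.0, 0.71, 0.705, -0.0]
wrist_force: [0.2, -1.2, -1.1]
finger_gap: 0.0184
```

Call:
{"fn": "servo_tool", "kwargs": {"targets": [{"xyz": [0.001, 0.001, 0.008], "twist": [0, 0, 0], "jaw": 0.05}, {"xyz": [0.001, 0.001, 0.016], "twist": [0, 0, 0], "jaw": 0.05}, {"xyz": [0.001, 0.001, 0.022], "twist": [0, 0, 0], "jaw": 0.05}, {"xyz": [0.001, 0.001, 0.026], "twist": [0, 0, 0], "jaw": 0.05}, {"xyz": [0.001, 0.001, 0.029], "twist": [0, 0, 0], "jaw": 0.05}, {"xyz": [0.001, 0.001, 0.032], "twist": [0, 0, 0], "jaw": 0.05}, {"xyz": [0.001, 0.001, 0.034], "twist": [0, 0, 0], "jaw": 0.05}, {"xyz": [0.001, 0.001, 0.0355], "twist": [0, 0, 0], "jaw": 0.05}, {"xyz": [0.001, 0.001, 0.0365], "twist": [0, 0, 0], "jaw": 0.05}, {"xyz": [0.001, 0.001, 0.0365], "twist": [0, 0, 0], "jaw": 0.05}]}}

```text
clock: 29.97
tcp_pos: [0.6047, -0.0046, 0.1037]
orientation: [0.0, 0.71, 0.705, -0.0]
wrist_force: [0.6, 0.2, -1.5]
finger_gap: 0.0186
```

Call:
{"fn": "servo_tool", "kwargs": {"targets": [{"xyz": [0, 0, 0.0005], "twist": [0, 0, 0], "jaw": 0.05}, {"xyz": [0, 0, 0.001], "twist": [0, 0, 0], "jaw": 0.05}, {"xyz": [0, 0, 0.0013], "twist": [0, 0, 0], "jaw": 0.05}, {"xyz": [0, 0, 0.0013], "twist": [0, 0, 0], "jaw": 0.05}, {"xyz": [0, 0, 0.0013], "twist": [0, 0, 0], "jaw": 0.05}]}}

```text
clock: 30.38
tcp_pos: [0.605, -0.0046, 0.103]
orientation: [0.0, 0.709, 0.705, 0.0]
wrist_force: [-1.2, 0.7, 3.1]
finger_gap: 0.0185
```

Call:
{"fn": "servo_tool", "kwargs": {"targets": [{"xyz": [0, 0, -0.0003], "twist": [0, 0, 0], "jaw": 0.2}, {"xyz": [0, 0, -0.0003], "twist": [0, 0, 0], "jaw": 0.3}, {"xyz": [0, 0, -0.0003], "twist": [0, 0, 0], "jaw": 0.4}, {"xyz": [0, 0, -0.0003], "twist": [0, 0, 0], "jaw": 0.5}, {"xyz": [0, 0, -0.0003], "twist": [0, 0, 0], "jaw": 0.6}, {"xyz": [0, 0, -0.0003], "twist": [0, 0, 0], "jaw": 0.6}, {"xyz": [0, 0, -0.01], "twist": [0, 0, 0], "jaw": 0.6}, {"xyz": [0, 0, -0.03], "twist": [0, 0, 0], "jaw": 0.7}, {"xyz": [0, 0, -0.055], "twist": [0, 0, 0], "jaw": 0.8}, {"xyz": [0, 0, -0.085], "twist": [0, 0, 0], "jaw": 1}, {"xyz": [0, 0, -0.11], "twist": [0, 0, 0], "jaw": 1}, {"xyz": [0, 0, -0.12], "twist": [0, 0, 0], "jaw": 1}]}}

```text
clock: 31.38
tcp_pos: [0.6063, -0.0048, 0.2275]
orientation: [0.003, 0.709, 0.705, 0.002]
wrist_force: [1.0, -1.9, 0.7]
finger_gap: 0.0853
```

Call:
{"fn": "servo_tool", "kwargs": {"targets": [{"xyz": [0, -0.03, 0], "twist": [0, 0, 0], "jaw": 1}, {"xyz": [0, -0.06, 0], "twist": [0, 0, 0], "jaw": 1}, {"xyz": [0, -0.09, 0], "twist": [0, 0, 0], "jaw": 1}, {"xyz": [0, -0.12, -0.01], "twist": [0, 0, 0], "jaw": 1}, {"xyz": [0, -0.15, -0.02], "twist": [0, 0, 0], "jaw": 1}, {"xyz": [0, -0.17, -0.02], "twist": [0, 0, 0], "jaw": 1}, {"xyz": [0, -0.17, -0.02], "twist": [0, 0, 0], "jaw": 1}, {"xyz": [0, -0.17, -0.02], "twist": [0, 0, 0], "jaw": 1}, {"xyz": [0, -0.17, -0.02], "twist": [0, 0, 0], "jaw": 1}]}}

```text
clock: 32.13
tcp_pos: [0.4353, -0.0035, 0.2426]
orientation: [0.0, 0.71, 0.705, 0.0]
wrist_force: [0.2, -0.2, 0.9]
finger_gap: 0.0854
```

Run:
```python
from h import *
st()
c=env.read_camera('top');save(c,'t9');W=cloud(c);z=W[...,2];T=np.load('top0.npy')
def f(x,y,r,a,b,n):
    P=W[(abs(W[...,0]-x)<r)&(abs(W[...,1]-y)<r)&(z>a)&(z<b)]
    print(n,len(P),*( (np.round((P.min(0)+P.max(0))/2,4),cv2.minEnclosingCircle(P[:,:2].astype(np.float32)),P[:,2].max()) if len(P)>2 else ()))
f(.604,-.0045,.03,.115,.15,'knob exp top .124');f(.604,-.0045,.04,.088,.112,'disc exp ~.095-.1')
f(.604,-.0045,.05,.05,.085,'jar belly');f(.607,.189,.04,.1,.12,'vase');f(.583,.2915,.045,.065,.085,'bowl');f(.6155,-.2533,.05,.11,.135,'beaker');f(.552,.457,.06,.03,.16,'glass');f(.556,-.492,.05,.03,.095,'pot')
s=env.read_camera('scene');save(s,'s9');cv2.imwrite('pics/s9c.png',cv2.resize(cv2.imread('pics/s9.png')[150:370,140:500],None,fx=2,fy=2))
```

```text
{'clock': 32.1333, 'tcp_pos': [0.4353, -0.0035, 0.2426], 'orientation': [0.0005, 0.7095, 0.7047, 0.0003], 'wrist_force': [0.2022, -0.1585, 0.9016], 'finger_gap': 0.0854, 'joint_pos': [-0.1929, 0.0381, -0.2621, 1.2694, -0.0, -0.186]}
[[0.007, 1.0, 0.001], [1.0, -0.007, -0.0], [-0.0, 0.001, -1.0]]
knob exp top .124 56 [ 0.6043 -0.005   0.1217] ((0.6045135259628296, -0.004669588059186935), 0.00990957673639059) 0.12833150749447486
disc exp ~.095-.1 240 [ 0.6099 -0.0045  0.1004] ((0.6056240200996399, -0.005109723657369614), 0.026614580303430557) 0.11128827335829938
jar belly 30 [ 0.6071 -0.006   0.0672] ((0.6055424213409424, -0.006031273864209652), 0.03137112408876419) 0.07871464905084613
vase 134 [0.6062 0.1882 0.1086] ((0.6066998839378357, 0.18839922547340393), 0.015979403629899025) 0.11461029857909244
bowl 195 [0.5825 0.2913 0.0742] ((0.5815169215202332, 0.2912670075893402), 0.03240755572915077) 0.08339076956441116
beaker 200 [ 0.6152 -0.2533  0.1203] ((0.6153667569160461, -0.253536581993103), 0.030167756602168083) 0.13036994276441294
glass 885 [0.5539 0.459  0.0811] ((0.5535999536514282, 0.45923295617103577), 0.036136358976364136) 0.13217273558738496
pot 581 [ 0.5544 -0.4922  0.0626] ((0.5551897287368774, -0.492852121591568), 0.037644024938344955) 0.09491097922813019
```

View pics/s9c.png

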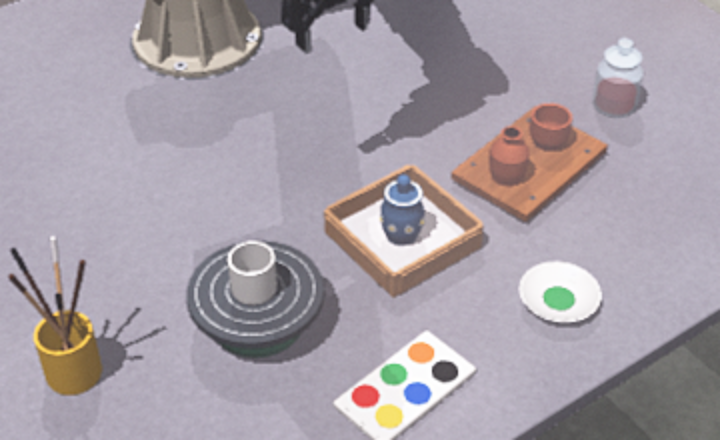

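The scene view shows every piece upright in its place:
- Beaker on the wheel (253,270).
- Lidded jar in the box (403,210).
- Vase and bowl on the board (509,158 and 551,125).

Bystanders are unmoved and the arm is clear, so I hand in.

```bash
python3 -c "
from workcell import env
print(env.hand_in())"
```

```text
the job is handed in; nothing more can be done
None
```

All five pieces are in their places and the job is handed in at about 32 s of the 131 s allowed. No verdict is reported, so what follows rests on my last camera checks.

| Piece | Where it stands | Last check |
|---|---|---|
| Beaker | banding wheel | within about 2 mm of the centre (limit 13 mm) |
| Bowl and vase | ware board | about 50 mm to either side of the board's middle along its length |
| Jar | packing box | near the middle, on the foam floor |
| Lid | seated on the jar | about 1–2 mm off the jar's axis (limit 8 mm); heights match a seated lid to within a few mm |

- **Handling:** Each piece was lowered until it touched, then released. None was dropped or knocked over, and all look upright in the final scene picture.
- **Bystanders:** The glass jar and the brush pot read within about 4 mm of where they were at the start, which is measurement scatter. The arm never came near them.
- **Disagreements:** The wrist and top cameras differed by up to about 2.5 mm, so I averaged them or relied on contact. The first measurement of the board was thrown off by the nearby pieces, and I redid it before placing anything there.

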